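Free a twist-locked surface probe and take the slab's temperature

TASK

Take the surface thermometer probe out of its upright holder: it is twist-locked, so turn it counter-clockwise (seen from above) by its head, feeling for the spot where it lets go, and draw it straight up and out. Hold it upright with its spring tip pressed lightly on the middle of the white slab, tip pushed in about halfway, steady for a good second, then stand it tip down in the steel cup and let go. Leave the two dropper bottles and the small ring cutter where they are and keep the cup upright in its place.

Things in the scene. Friction and masses are not known exactly. Their poses are not given: they have to be found in the camera images.
- probe: Surface thermometer probe, 172 mm long, about 0.12 kg, at first upright in the holder, tip 20 mm above the worktop. Origin at the end of its unpressed tip, z along the stem towards the head. Steel stem 7 mm in diameter; flange disc 40 mm in diameter at z 118 to 122 mm; above it the flat grey head. It must rise about 106 mm to clear the holder.
- probe_head (a point): Middle of the probe's flat grey head, 147 mm from the tip on the probe's z axis. The head is 34 mm along the probe's x, 16 mm thick along its y (grip it across y), 50 mm tall. Axes as the probe's.
- probe_bar (a point): On the stem 73 mm from the tip: a cross bar along the probe's x, 28 mm end to end, 5 mm wide, 6 mm high. It rests on a ledge in the holder, under a fixed locking ring with one straight slot across it, 10.6 mm wide, which the flange hides. Lifted while locked, the probe stops after about 4.5 mm; it lifts out only with the bar in line with the slot, within about 0.18 rad.
- probe_tip (a point): End of the probe's spring-loaded brass tip, a rod 5 mm in diameter that sticks 10 mm out of the stem.
- plunger (a joint): How far the probe's spring tip is pushed in, in m: 0 free, 0.009 fully in; the spring gives 0.7 N per mm (halfway is about 3 N).
- holder: Steel holder fixed to the worktop: foot 84 mm wide, open tube 44 mm outside, 31 mm inside, rim 126 mm high. Origin at the centre of its underside. Its locking ring does not turn and the slot's angle is unknown: the probe must be turned counter-clockwise seen from above, by anything from 0.40 to 1.45 rad, to line up: find it by feel.
- white_board: White rectangular slab lying loose on the worktop, 105 mm along x, 192 mm along y, 8 mm thick. Origin at the centre of its underside.
- cup: Open steel cup standing loose on the worktop, 105 mm high, 82 mm in diameter at the rim, inside diameter 60 mm near the floor, walls 3 mm, 0.35 kg. Origin at the centre of its underside.
- bottle_tall: Bystander: dropper bottle, 38 mm in diameter, 94 mm high. Origin at the centre of its underside.
- bottle_short: Bystander: dropper bottle, 33 mm in diameter, 81 mm high. Origin at the centre of its underside.
- small_cutter: Bystander: tinned ring cutter, 38 mm in diameter, 32 mm high. Origin at the centre of its underside.

How it is judged:
On the way, in this order (a step that is already met when the one before it is completed fails the run):
1. the probe is drawn out of the holder (tip above its rim) (z of probe_tip in the frame of holder above 0.13 m), for 0.1 s.
2. the upright probe (within 0.2 rad) rests on the slab within 18 mm of its middle, its tip pushed in 2 to 7 mm, for 1 s (horizontal distance between probe_tip and white_board below 0.018 m and angle between probe's own z axis and vertical below 0.2 rad and value of joint plunger between 0.002 and 0.007 m and contact force between probe and white_board above 0.5 N), for 1 s.
At the end, for the whole second after the job is handed in: The probe stands released and at rest in the cup, tip down on the cup's floor (tip within 30 mm of the cup's underside and inside its wall), leaning less than 0.9 rad; the cup upright and within 40 mm of where it was (horizontal distance between probe_tip and cup below 0.042 m and z of probe_tip in the frame of cup below 0.03 m and angle between probe's own z axis and vertical below 0.9 rad and angle between cup's own z axis and vertical below 0.1 rad and distance of cup from where it was at the start of the episode below 0.04 m and linear speed of probe below 0.02 m/s and contact force between probe and the fingers below 0.1 N); the robot touches nothing.
It fails at once if a bystander (dropper bottle or small ring cutter) is moved more than 20 mm (distance of any of bottle_tall, bottle_short, small_cutter from where it was at the start of the episode above 0.02 m).
It fails at once if the cup is tipped over (angle between cup's own z axis and vertical above 0.6 rad).
It also fails if it takes over 64 s, if anything falls off the work surface, if the arm or the gripper's body presses on something with over 40 N, if the wrist force passes 120 N, or if a joint passes its speed limit or range.

ROBOT

A 7-joint arm with a two-finger parallel gripper is mounted at the origin on a cart in front of the work surface, level with it; the furniture and walls round the work are solid. World frame = base frame: x ahead of the robot, y to its left, z up, the work surface at z = 0. Lengths are in m, angles in rad, forces in N, time in s.
With the tool pointing down it reaches from about 0.425 to 0.875 m from the base axis. Payload 4.7 kg.
Tool frame: the origin (TCP) lies midway between the tips of the shut fingers; the grasp point (between the pads) lies 19 mm behind it; z points along the fingers, y is the line along which they close (so a half turn about z gives the same grasp; the last joint's range is limited). The gripper opens to 87 mm and grips with 3 to 60 N. Pads are 19 mm wide; open, the fingers measure 117 mm over their backs; the gripper's body (75 mm by 190 mm) begins 51 mm behind the grasp point.
Start: joints at [-1.204, 0.321, -0.07, 1.45, 0.023, 1.371, -0.057], TCP at [0.225, 0.61, 0.223] pointing down, gripper open.
Joint ranges: [-2.86, 2.86], [-0.3, 2.09], [-1.38, 1.24], [0.06, 2.45], [-1.56, 4.7], [0.09, 2.05], [-2.69, 2.69]. Speed limits (rad/s): [2.57, 2.57, 3.14, 3.14, 3.14, 3.14, 3.14].

INTERFACE

Orientations are given as a rotation vector (axis times angle).
In Python, from bench import ctrl gives the robot as it stands.
- The arm moves only by the shell command python3 inch.py FILE [FORCE], which reads ROWS from the file FILE. ROWS is 1 to 20 rows, parted by a bar, with the numbers parted by spaces; each row has 5 numbers: dx, dy, dz in units of 50 mm, then a turn about the tool's z in units of 0.05 rad, then the opening from 0.0 (shut) to 1.0 (fully open); each row is the pose to reach, as a shift and turn from the pose commanded when the command began, along the tool's axes at that moment; what a row does not reach only later rows make up. A row lasts 1/10 s, in which the tool goes at most 0.05 m and 0.15 rad, less where a joint would pass 70% of its speed; a pose out of reach is approached as far as the arm can. The fingers move at their own pace and stop on an object; FORCE is the grip in N (left out, the last holds). Time passes only in rows, so rows that do not move let the fingers close. It prints the time, the measured TCP pose, the force, the opening and the grip force at its end. Input that does not fit is refused with a message, and nothing moves.
- ctrl.get_state(): the state, without advancing time (a new reading comes with each control period).
- ctrl.get_image(name): name is "side" or "top"; returns the picture (384x512x3 uint8, red, green, blue); there is no depth.
- ctrl.camera_model(name): a dict with "vertical_fov" (degrees; the focal length in pixels is half the picture's height over the tangent of half this angle, whatever the lens; pixels are square), "cx", "cy" (the principal point, pixels), "rvec" (rotation vector, rad) and "tvec" (3), from world to camera coordinates, as OpenCV has them. Camera axes: x right, y down, z forward; pixel columns grow to the right and rows downward; lengths in m; the calibration is good to about 2 mm. A picture is of the moment at which its call begins. camera_model takes no time and is no camera call.
- ctrl.close_job(): hands the job in; it is judged then, once.
The state is a dict: "time": time; "joint_positions": joint angles; "qd": joint speeds; "joint_torque": joint torques, N m; "position": TCP position; "tool_rot": TCP orientation; "ft_force": force on the tool from outside, world axes, zero at the start; "torque": the same for the moment, N m; "grip_width": opening from 0.0 (shut) to 1.0 (fully open); "grip_force": force on a finger pad.
Only numpy, scipy, OpenCV 4.12 (cv2) and the standard library are available. Lean on these libraries where they do the work, as an engineer would, in place of code of your own. Each camera call takes 0.05 s, during which the arm holds its last target. There are 200 camera calls.

## Working session

There is one attempt and no reset: what is moved stays moved. The work goes in short steps, Python scripts to look and compute and a shell command to move; the robot and the scene stay as the last step left them, time stands still between calls to the robot, and variables do not carry over. Pictures are saved under pics/ and viewed, at most 10 in all, crops included, and the job is handed in when it is done.

```bash
ls; mkdir -p pics
python3 - <<'E'
from bench import ctrl
import cv2
for n in("side","top"):
    cv2.imwrite(f"pics/{n}0.png",ctrl.get_image(n)[:,:,::-1]); print(n,ctrl.camera_model(n))
s=ctrl.get_state(); print(s)
E
```

```text
bench.py
inch.py
pics
side {'vertical_fov': 42.208235288470945, 'cx': 255.89017047325513, 'cy': 188.60780018642822, 'rvec': array([ 2.09640033, -0.42893534,  0.21339993]), 'tvec': array([-0.56766546,  0.25978924,  0.98466758])}
top {'vertical_fov': 45.762522044213284, 'cx': 259.915011126242, 'cy': 197.9171135012018, 'rvec': array([ 2.15679175, -2.19600283,  0.16327333]), 'tvec': array([0.02720591, 0.64380495, 1.08143   ])}
{'time': 0.1, 'joint_positions': array([-1.2039103 ,  0.32174946, -0.07006682,  1.451532  ,  0.0226236 ,
        1.37080658, -0.05687307]), 'qd': array([ 0.0005915 , -0.0016162 ,  0.00017548, -0.00329861, -0.0008927 ,
       -0.00370757,  0.00084115]), 'joint_torque': array([-2.45564743e-04, -4.92571056e+01, -4.05643154e-01, -3.13404357e+01,
       -6.40578778e-02,  3.93481844e-02,  5.12696829e-05]), 'position': array([0.22447912, 0.60948728, 0.22158092]), 'tool_rot': array([-5.51189016e-01, -3.09267827e+00,  2.66968021e-03]), 'ft_force': array([ 0.53657552,  0.10125663, -0.10544272]), 'torque': array([-0.09195996,  0.06556995, -0.02368148]), 'grip_force': 0.0, 'grip_width': 1.0022518250522139}
```

View pics/side0.png

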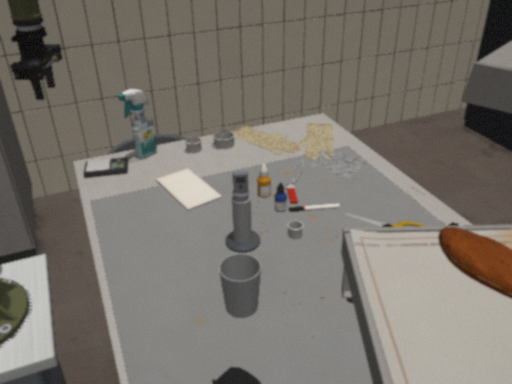

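View pics/top0.png

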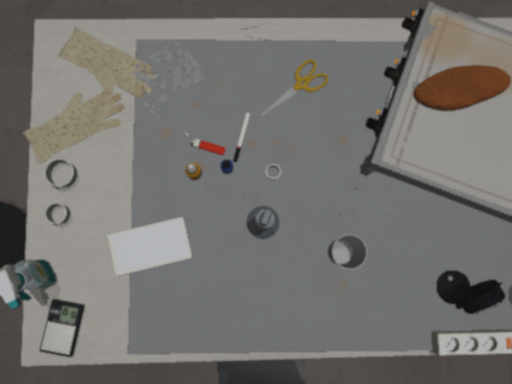

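The side view shows the holder with the probe at about (241,210), the cup at (240,285) and the slab at (188,188). In the top view the probe head is at about (264,217), the slab centre at (150,246), the cup at (348,252), the bottles at (194,171) and (227,166), and the cutter at (273,171). I'll zoom in for precise points.

```bash
cat > h.py <<'E'
import numpy as np,cv2
from bench import ctrl
def cam(n):
    m=ctrl.camera_model(n); f=192/np.tan(np.radians(m["vertical_fov"]/2))
    return np.array([[f,0,m["cx"]],[0,f,m["cy"]],[0,0,1]]),cv2.Rodrigues(m["rvec"])[0],np.array(m["tvec"])
def proj(n,p):
    K,R,t=cam(n); q=(np.atleast_2d(p)@R.T+t)@K.T; return q[:,:2]/q[:,2:]
def atz(n,uv,z):
    K,R,t=cam(n); c=-R.T@t; d=R.T@np.linalg.inv(K)@[*uv,1]; return c+d*(z-c[2])/d[2]
def tri(us,ut):
    P=[K@np.c_[R,t] for K,R,t in(cam("side"),cam("top"))]
    X=cv2.triangulatePoints(P[0],P[1],np.float64(us).reshape(2,1),np.float64(ut).reshape(2,1)); return (X[:3]/X[3]).ravel()
E
python3 - <<'E'
from h import *
a=cv2.imread("pics/top0.png");b=cv2.imread("pics/side0.png")
r=lambda i,x,y,w,h:cv2.resize(i[y:y+h,x:x+w],None,fx=8,fy=8,interpolation=cv2.INTER_CUBIC)
cv2.imwrite("pics/z.png",np.hstack([r(a,240,195,50,70),r(b,217,165,50,70)]))
t=cv2.cvtColor(a,6); 
_,l,st,ce=cv2.connectedComponentsWithStats(np.uint8(t>190))
for i in range(1,len(st)):
    if st[i,4]>60:
        pts=np.argwhere(l==i)[:,::-1].astype(np.float32);print(st[i],ce[i],cv2.minAreaRect(pts))
c=ce[np.argmin(np.hypot(*(ce-[150,246]).T))]
print("slab",atz("top",c,.008))
for n,u,z in(("bt",(194,171),.08),("bs",(227,166),.07),("cut",(273,171),.03),("cuprim",(348,252),.105),("head",(264,217),.192)):print(n,atz("top",u,z))
E
```

```text
slab [0.66413158 0.02543801 0.008     ]
bt [0.7059362  0.17206939 0.08      ]
bs [0.71878435 0.09424607 0.07      ]
cut [ 0.71212834 -0.01865106  0.03      ]
cuprim [ 0.50824949 -0.18151434  0.105     ]
head [0.58546319 0.01309344 0.192     ]
```

View pics/z.png

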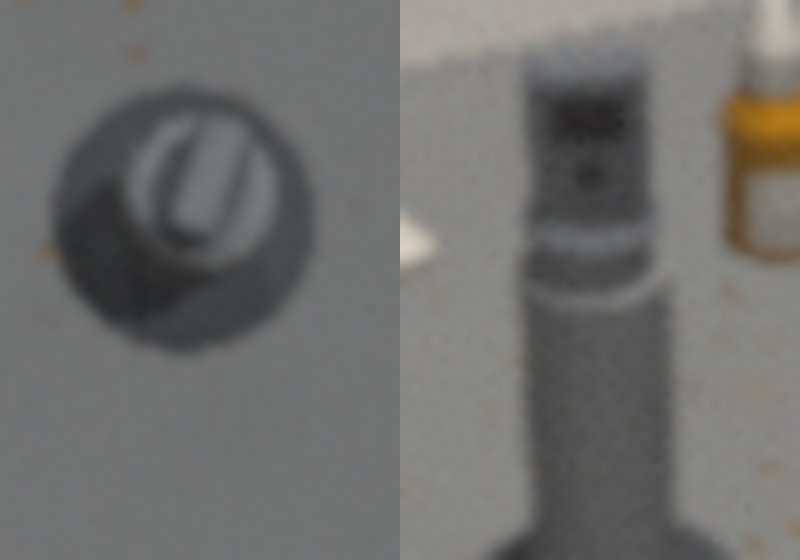

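The top crop shows the head strip running from about (195,225) to (227,130), with the flange centre at (203,190) and the foot centre at (185,220). The side crop shows the head's top centre at about (588,65), the head spanning columns 527–650, and the flange centre at about (590,242).

Run:
```python
from h import *
T=lambda x,y:np.array([240+x/8-.44,195+y/8-.44]); S=lambda x,y:np.array([217+(x-400)/8-.44,165+y/8-.44])
print("head tri",tri(S(588,65),T(212,177)),"top-only",atz("top",T(212,177),.192))
print("flange tri",tri(S(590,240),T(203,190)),atz("top",T(203,190),.142))
print("foot",atz("top",T(185,220),.008))
d=atz("top",T(227,130),.192)-atz("top",T(195,225),.192);print("dir",d,np.degrees(np.arctan2(d[1],d[0])),np.hypot(*d[:2]))
# slab corners
t=cv2.imread("pics/top0.png")
for lo in(150,165,180):
    m=np.uint8(t.min(2)>lo);m=m[205:290,100:205]
    _,l,st,ce=cv2.connectedComponentsWithStats(m);i=1+np.argmax(st[1:,4])
    r=cv2.minAreaRect(np.argwhere(l==i)[:,::-1].astype(np.float32));c=np.array(r[0])+[100,205];print(lo,r,"slab",atz("top",c,.008))
    b=[atz("top",p+[100,205],.008)[:2] for p in cv2.boxPoints(r)]
print(np.round(b,3))
s=cv2.imread("pics/side0.png")
print("slab side proj", proj("side",[[*q,.008] for q in b]))
# cup rim
print("cup rim tri",tri((241,265),(348,252)))
st=ctrl.get_state();R=cv2.Rodrigues(st["tool_rot"])[0];print(R.round(3),st["position"])
```

```text
head tri [0.5855717  0.00888    0.19181059] top-only [0.58605218 0.00873579 0.192     ]
flange tri [0.58517629 0.00914521 0.13562924] [0.58624972 0.008961   0.142     ]
foot [0.58653527 0.0088605  0.008     ]
dir [ 0.02492063 -0.00897279  0.        ] -19.80166329734039 0.026486763499918378
150 ((48.591148376464844, 40.89710998535156), (42.277862548828125, 78.65982818603516), 77.07400512695312) slab [0.53257767 0.29248218 0.008     ]
165 ((48.98713684082031, 40.86308670043945), (40.64578628540039, 77.3631362915039), 76.50426483154297) slab [0.53264245 0.29151047 0.008     ]
180 ((80.1153793334961, 38.923072814941406), (4.437601566314697, 0.8320503830909729), 56.30992889404297) slab [0.53593558 0.21490496 0.008     ]
[[0.54  0.219]
 [0.541 0.217]
 [0.532 0.211]
 [0.531 0.213]]
slab side proj [[198.25229819 199.49849358]
 [198.84060131 199.72824026]
 [196.16362211 201.6733787 ]
 [195.57478997 201.44067951]]
cup rim tri [ 0.50958766 -0.18126367  0.10802637]
[[-0.938  0.345 -0.   ]
 [ 0.345  0.938 -0.002]
 [-0.    -0.002 -1.   ]] [0.22447912 0.60948728 0.22158092]
```
Excellent. Head at (0.586,0.0088), top 0.192, x axis at -20° (mod 180). Grip across y: tool y along 70° direction. Current tool y = (0.345,0.938): 69.8°. So already aligned! Tool x = (-0.938,0.345). Tool yaw OK.

Units first: shifts go in units of 50 mm and turns go in units of 0.05 rad. So -0.02 m is -0.4, -0.546 m is -10.92, 3.14 rad is 62.8.

```bash
echo '-5.46 -4.38 -0.4 15 1 | -5.46 -4.38 -0.4 15 1 | -5.46 -4.38 -0.4 15 1 | -5.46 -4.38 -0.4 24 1 | -5.46 -4.38 -0.4 24 1 | -5.46 -4.38 -0.4 24 1 | -5.46 -4.38 -0.4 24 1 | -10.92 -8.78 -0.4 40 1 | -10.92 -8.78 -0.4 40 1 | -10.92 -8.78 -0.4 40 1 | -10.92 -8.78 -0.4 40 1 | -10.92 -8.78 -0.4 40 1 | -10.92 -8.78 -0.4 52 1 | -10.92 -8.78 -0.4 52 1 | -10.92 -8.78 -0.4 52 1 | -10.92 -8.78 -0.4 52 1 | -10.92 -8.78 -0.4 62.8 1 | -10.92 -8.78 -0.4 62.8 1 | -10.92 -8.78 -0.4 62.8 1 | -10.92 -8.78 -0.4 62.8 1' > mv.in && python3 inch.py mv.in 30
```

```bash
cat > st.py <<'E'
from h import *
import sys
s=ctrl.get_state();R=cv2.Rodrigues(s["tool_rot"])[0];p=s["position"]
print("t",s["time"],"p",p.round(4),"F",s["ft_force"].round(2),"M",s["torque"].round(3),"grip",s["grip_width"],s["grip_force"])
print("yaw of tool y deg",np.degrees(np.arctan2(R[1,1],R[0,1])),"tilt",np.degrees(np.arccos(-R[2,2])),"j",s["joint_positions"].round(3))
if len(sys.argv)>3: print("tool-axes shift",(R.T@(np.array(sys.argv[1:4],float)-p)).round(4))
E
python3 st.py 0.586 0.0088 0.150
```

```text
time: 2.1
position: [0.585, 0.0094, 0.2421]
tool_rot: [3.123, -0.341, -0.001]
ft_force: [-0.8, 0.1, 0.3]
grip_width: 1.002
grip_force: 0.0
t 2.1 p [0.585  0.0094 0.2421] F [-0.79  0.14  0.27] M [-0.008  0.134 -0.024] grip 1.0020189637196468 0.0
yaw of tool y deg -102.45311639717417 tilt 0.05010411164176523 j [-0.638  0.196  0.666  1.611 -0.123  1.378 -1.746]
tool-axes shift [0.0012 0.0003 0.0921]
```

```bash
echo '0.02 0 0.4 2.6 1 | 0.02 0 1 2.6 1 | 0.02 0 1.5 2.6 1 | 0.02 0 1.84 2.6 1 | 0.02 0 1.84 2.6 1 | 0.02 0 1.84 2.6 1' > mv.in && python3 inch.py mv.in 30; python3 st.py 0.586 0.0088 0.150
```

```text
time: 2.7
position: [0.5862, 0.0091, 0.1507]
tool_rot: [3.096, -0.533, -0.001]
ft_force: [-0.1, -0.5, 0.2]
grip_width: 1.0
grip_force: 0.0
t 2.7 p [0.5862 0.0091 0.1507] F [-0.14 -0.46  0.21] M [0.035 0.155 0.012] grip 0.999935027387777 0.0
yaw of tool y deg -109.54965266199578 tilt 0.02510327374241666 j [-0.629  0.267  0.666  1.729 -0.175  1.206 -1.829]
tool-axes shift [-0.0001  0.0004  0.0007]
```

```bash
echo '0 0 0 0 0 | 0 0 0 0 0 | 0 0 0 0 0 | 0 0 0 0 0 | 0 0 0 0 0 | 0 0 0 0 0 | 0 0 0 0 0 | 0 0 0 0 0 | 0 0 0 0 0 | 0 0 0 0 0 | 0 0 0 0 0 | 0 0 0 0 0' > mv.in && python3 inch.py mv.in 40; python3 st.py
```

```text
time: 3.9
position: [0.5863, 0.0092, 0.1506]
tool_rot: [-3.096, 0.533, 0.0]
ft_force: [-0.2, 0.8, -0.2]
grip_width: 0.182
grip_force: 40.0
t 3.9 p [0.5863 0.0092 0.1506] F [-0.25  0.8  -0.24] M [0.051 0.179 0.039] grip 0.18165208184359066 39.999821400269866
yaw of tool y deg -109.54883169528568 tilt 0.006270066345407193 j [-0.629  0.267  0.666  1.73  -0.175  1.206 -1.829]
```

```bash
echo '0 0 -0.04 0 0 | 0 0 -0.08 0 0 | 0 0 -0.12 0 0 | 0 0 -0.12 0 0' > mv.in && python3 inch.py mv.in 40; python3 st.py
```

```text
time: 4.3
position: [0.586, 0.0092, 0.1551]
tool_rot: [3.095, -0.533, -0.001]
ft_force: [4.0, -0.9, -12.4]
grip_width: 0.179
grip_force: 40.0
t 4.3 p [0.586  0.0092 0.1551] F [  4.03  -0.92 -12.37] M [-0.049 -0.783 -0.024] grip 0.1789568621742059 39.99987609218806
yaw of tool y deg -109.54320496231135 tilt 0.05317465167018417 j [-0.63   0.262  0.667  1.724 -0.171  1.215 -1.832]
```

To row units: 0.004 m is 0.08, -0.002 m is -0.04, -0.5 rad is -10.

```bash
echo '0 0 0.08 0 0 | 0 0 0.08 -3 0 | 0 0 0.08 -6 0 | 0 0 0.08 -9 0 | 0 0 0.08 -10 0 | 0 0 0.08 -10 0 | 0 0 0.04 -10 0 | 0 0 0 -10 0 | 0 0 -0.04 -10 0 | 0 0 -0.04 -10 0' > mv.in && python3 inch.py mv.in 40; python3 st.py
```

```text
time: 5.3
position: [0.5863, 0.0094, 0.1555]
tool_rot: [3.13, 0.248, -0.001]
ft_force: [9.5, 0.3, -20.6]
grip_width: 0.182
grip_force: 40.0
t 5.3 p [0.5863 0.0094 0.1555] F [  9.45   0.26 -20.56] M [ 0.115 -1.998  0.016] grip 0.18199578542950878 40.00036665704101
yaw of tool y deg -80.92245032599276 tilt 0.08261829337428298 j [-0.573  0.253  0.597  1.722 -0.149  1.213 -1.351]
```

To row units: 0.006 m is 0.12, 0.003 m is 0.06, -0.25 rad is -5.

```bash
echo '0 0 0.06 0 0 | 0 0 0.12 0 0 | 0 0 0.12 -2.6 0 | 0 0 0.12 -5 0 | 0 0 0.12 -5 0 | 0 0 0.06 -5 0 | 0 0 0 -5 0 | 0 0 0 -5 0' > mv.in && python3 inch.py mv.in 40; python3 st.py
```

```text
time: 6.1
position: [0.5863, 0.0096, 0.1564]
tool_rot: [3.076, 0.635, -0.0]
ft_force: [6.3, 1.4, -16.3]
grip_width: 0.181
grip_force: 40.0
t 6.1 p [0.5863 0.0096 0.1564] F [  6.32   1.36 -16.31] M [ 0.375 -1.707 -0.053] grip 0.18098672801543023 40.00017302110791
yaw of tool y deg -66.6911167880835 tilt 0.02621351003801071 j [-0.546  0.248  0.564  1.72  -0.14   1.214 -1.111]
```

To row units: 0.006 m is 0.12, 0.003 m is 0.06, -0.25 rad is -5.

```bash
echo '0 0 0.06 0 0 | 0 0 0.12 0 0 | 0 0 0.12 -2.6 0 | 0 0 0.12 -5 0 | 0 0 0.12 -5 0 | 0 0 0.06 -5 0 | 0 0 0 -5 0 | 0 0 0 -5 0' > mv.in && python3 inch.py mv.in 50; python3 st.py
```

```text
time: 6.9
position: [0.5866, 0.0097, 0.1593]
tool_rot: [-2.973, -1.015, -0.002]
ft_force: [1.5, 3.1, -0.6]
grip_width: 0.18
grip_force: 50.0
t 6.9 p [0.5866 0.0097 0.1593] F [ 1.51  3.12 -0.59] M [ 0.931 -0.279 -0.054] grip 0.17971924233211758 50.00097166746855
yaw of tool y deg -52.31145972409779 tilt 0.06603463200115073 j [-0.518  0.242  0.531  1.716 -0.131  1.218 -0.867]
```

To row units: -0.016 m is -0.32, -0.012 m is -0.24.

```bash
echo '0 0 -0.08 0 0 | 0 0 -0.16 0 0 | 0 0 -0.24 0 0 | 0 0 -0.32 0 0' > mv.in && python3 inch.py mv.in 50; python3 st.py
```

```text
time: 7.3
position: [0.5865, 0.0096, 0.1748]
tool_rot: [-2.972, -1.016, -0.001]
ft_force: [3.2, 5.2, -3.9]
grip_width: 0.183
grip_force: 50.0
t 7.3 p [0.5865 0.0096 0.1748] F [ 3.2   5.17 -3.87] M [ 1.18  -0.727 -0.036] grip 0.1828536870002984 50.00010436400771
yaw of tool y deg -52.25831647188178 tilt 0.04189805443705274 j [-0.521  0.23   0.533  1.697 -0.123  1.248 -0.872]
```

To row units: -0.115 m is -2.3, -0.12 m is -2.4.

```bash
echo '0 0 -0.2 0 0 | 0 0 -0.5 0 0 | 0 0 -0.8 0 0 | 0 0 -1.1 0 0 | 0 0 -1.4 0 0 | 0 0 -1.7 0 0 | 0 0 -2 0 0 | 0 0 -2.3 0 0 | 0 0 -2.4 0 0 | 0 0 -2.4 0 0 | 0 0 -2.4 0 0' > mv.in && python3 inch.py mv.in 50; python3 st.py 0.5326 0.292 0.2948
python3 - <<'E'
from h import *
a=ctrl.get_image("top");b=ctrl.get_image("side")
cv2.imwrite("pics/t1.png",np.hstack([cv2.resize(i[y:y+100,x:x+66],None,fx=6,fy=6,interpolation=2) for i,x,y in((a[:,:,::-1],235,175),(b[:,:,::-1],210,110))]))
E
```

```text
time: 8.4
position: [0.586, 0.0091, 0.294]
tool_rot: [-2.973, -1.016, 0.001]
ft_force: [-0.9, 0.1, -0.5]
grip_width: 0.181
grip_force: 50.0
t 8.4 p [0.586  0.0091 0.294 ] F [-0.95  0.12 -0.47] M [-0.059  0.124 -0.001] grip 0.18119497133145246 49.9996807705611
yaw of tool y deg -52.249448500562295 tilt 0.0532665810163896 j [-0.533  0.169  0.544  1.522 -0.087  1.476 -0.899]
tool-axes shift [ 0.1309 -0.2564 -0.0008]
```

View pics/t1.png

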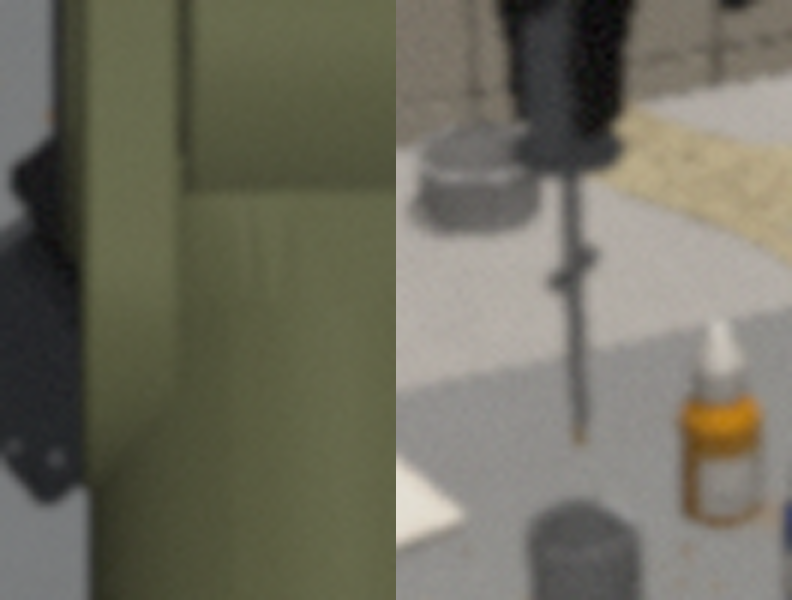

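The side crop shows the probe clear of the holder: tip at (580,442), bar at (572,268), flange centre at (571,150). I'll check the lean and the tip height against projections.

Run:
```python
from h import *
P=lambda x,y:np.array([210+(x-396)/6-.42,110+y/6-.42])
print("seen tip,bar,flange",P(580,442),P(572,268),P(571,150))
for z in(.154,.158,.162):print(z,proj("side",[[.586,.0091,z],[.586,.0091,z+.073],[.586,.0091,z+.12]]).round(1).tolist())
```

```text
seen tip,bar,flange [240.24666667 183.24666667] [238.91333333 154.24666667] [238.74666667 134.58      ]
0.154 [[241.0, 187.4], [239.8, 158.3], [239.1, 138.3]]
0.158 [[240.9, 185.9], [239.8, 156.6], [239.0, 136.6]]
0.162 [[240.9, 184.3], [239.7, 154.9], [238.9, 134.9]]
```

To row units: -0.256 m is -5.12, -0.164 m is -3.28.

```bash
echo '0.24 -0.48 0 0 0 | 0.6 -1.18 0 0 0 | 0.96 -1.88 0 0 0 | 1.32 -2.58 0 0 0 | 1.68 -3.28 0 0 0 | 2.04 -4 0 0 0 | 2.34 -4.6 0 0 0 | 2.54 -4.98 0 0 0 | 2.62 -5.12 0 0 0 | 2.62 -5.12 0.2 0 0 | 2.62 -5.12 0.6 0 0 | 2.62 -5.12 1.1 0 0 | 2.62 -5.12 1.6 0 0 | 2.62 -5.12 2.1 0 0 | 2.62 -5.12 2.5 0 0 | 2.62 -5.12 2.7 0 0 | 2.62 -5.12 2.7 0 0 | 2.62 -5.12 2.7 0 0' > mv.in && python3 inch.py mv.in 50; python3 st.py 0.5326 0.292 0.2948
python3 - <<'E'
from h import *
a=ctrl.get_image("top");b=ctrl.get_image("side")
cv2.imwrite("pics/t2.png",np.hstack([cv2.resize(i[y:y+100,x:x+100],None,fx=4,fy=4,interpolation=2) for i,x,y in((a[:,:,::-1],100,195),(b[:,:,::-1],140,110))]))
print(proj("side",[[.5326,.292,.008]]))
E
```

```text
time: 10.3
position: [0.5339, 0.291, 0.1603]
tool_rot: [2.973, 1.014, 0.002]
ft_force: [-0.3, -0.6, -1.0]
grip_width: 0.179
grip_force: 50.0
t 10.3 p [0.5339 0.291  0.1603] F [-0.32 -0.64 -1.03] M [-0.078  0.124  0.068] grip 0.17858611213180034 49.99988218769431
yaw of tool y deg -52.3295442834291 tilt 0.06036463785962667 j [-0.831  0.273  0.343  1.656 -0.096  1.228 -1.381]
tool-axes shift [-0.0003 -0.0016 -0.1345]
[[187.94613745 186.80019478]]
```

View pics/t2.png

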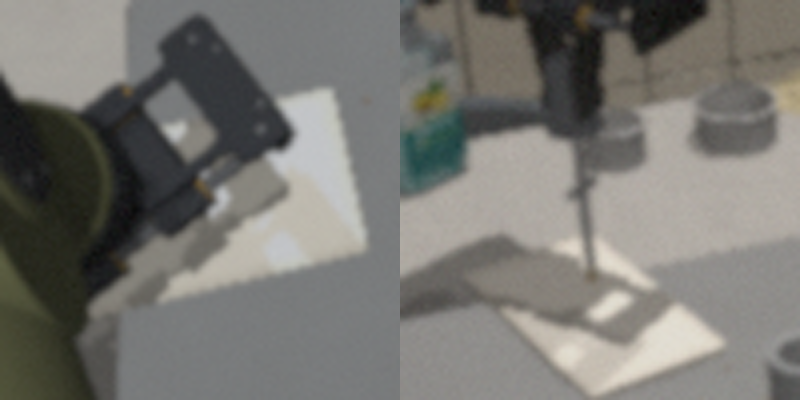

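The tip is at (590,275) in the side crop, just above the slab's middle, which is expected at full-image (188,187). The probe is upright, so I'll lower it by feel.

To row units: 0.018 m is 0.36, 0.016 m is 0.32.

```bash
echo '0 -0.02 0.12 0 0 | 0 -0.02 0.24 0 0 | 0 -0.02 0.32 0 0 | 0 -0.02 0.36 0 0 | 0 -0.02 0.36 0 0 | 0 -0.02 0.36 0 0' > mv.in && python3 inch.py mv.in 50; python3 st.py; echo '0 0 0.04 0 0 | 0 0 0.06 0 0 | 0 0 0.06 0 0 | 0 0 0.06 0 0' > mv.in && python3 inch.py mv.in 50; python3 st.py
```

```text
time: 11.0
position: [0.5326, 0.2926, 0.1416]
tool_rot: [2.973, 1.016, 0.0]
ft_force: [-0.0, 0.2, -1.1]
grip_width: 0.184
grip_force: 50.0
t 11.0 p [0.5326 0.2926 0.1416] F [-0.    0.15 -1.15] M [-0.084  0.177 -0.004] grip 0.1843524648683868 49.9998626857996
yaw of tool y deg -52.25516826206586 tilt 0.008592194824452908 j [-0.831  0.288  0.34   1.677 -0.102  1.194 -1.378]
time: 11.4
position: [0.5326, 0.2926, 0.1386]
tool_rot: [-2.973, -1.016, -0.0]
ft_force: [0.1, 1.1, -0.9]
grip_width: 0.18
grip_force: 50.0
t 11.4 p [0.5326 0.2926 0.1386] F [ 0.08  1.1  -0.91] M [-0.094  0.091  0.002] grip 0.17997950313091504 49.99974743463099
yaw of tool y deg -52.254316467836894 tilt 0.008340730186489858 j [-0.83   0.29   0.339  1.68  -0.103  1.188 -1.378]
```

```bash
for i in 1; do echo '0 0 0.02 0 0 | 0 0 0.04 0 0 | 0 0 0.04 0 0 | 0 0 0.04 0 0' > mv.in && python3 inch.py mv.in 50; python3 st.py|head -1;  echo '0 0 0.02 0 0 | 0 0 0.02 0 0 | 0 0 0.02 0 0' > mv.in && python3 inch.py mv.in 50|tail -0; python3 st.py|head -1; done
```

```text
time: 11.8
position: [0.5327, 0.2926, 0.1368]
tool_rot: [-2.973, -1.016, -0.001]
ft_force: [-0.1, -0.2, 0.1]
grip_width: 0.179
grip_force: 50.0
t 11.8 p [0.5327 0.2926 0.1368] F [-0.05 -0.18  0.11] M [-0.063  0.194 -0.015] grip 0.17884950221056717 49.999741427600384
t 12.1 p [0.5327 0.2926 0.1358] F [-0.16  0.68  0.32] M [-0.075  0.173  0.021] grip 0.1791128278818275 49.999782890081406Exception ignored on flushing sys.stdout:
BrokenPipeError: [Errno 32] Broken pipe
```

```bash
echo '0 0 0.02 0 0 | 0 0 0.04 0 0 | 0 0 0.05 0 0 | 0 0 0.05 0 0' > mv.in && python3 inch.py mv.in 50 >/dev/null; python3 st.py|head -1; echo '0 0 0 0 0 | 0 0 0 0 0 | 0 0 0 0 0 | 0 0 0 0 0' > mv.in && python3 inch.py mv.in 50 >/dev/null; python3 st.py|head -1
```

```text
t 12.5 p [0.5327 0.2926 0.1333] F [0.82 0.1  3.5 ] M [-0.115  0.158 -0.048] grip 0.18002741927114405 49.999761153012514
t 12.9 p [0.5327 0.2926 0.1332] F [-0.58  0.11  2.83] M [-0.008  0.158 -0.016] grip 0.17726494279529517 49.99981521628797
```

To row units: -0.0005 m is -0.01.

```bash
echo '0 0 -0.01 0 0 | 0 0 -0.01 0 0 | 0 0 -0.01 0 0 | 0 0 -0.01 0 0' > mv.in && python3 inch.py mv.in 50 >/dev/null; python3 st.py|head -1; echo '0 0 0 0 0 | 0 0 0 0 0 | 0 0 0 0 0 | 0 0 0 0 0 | 0 0 0 0 0' > mv.in && python3 inch.py mv.in 50 >/dev/null; python3 st.py|head -1;echo '0 0 0 0 0 | 0 0 0 0 0 | 0 0 0 0 0 | 0 0 0 0 0 | 0 0 0 0 0' > mv.in && python3 inch.py mv.in 50 >/dev/null; python3 st.py|head -1
python3 - <<'E'
from h import *
F=[]
for i in range(6):
    ctrl.get_image("top");F.append(ctrl.get_state()["ft_force"][2])
b=ctrl.get_image("side")
cv2.imwrite("pics/t3.png",cv2.resize(b[135:195,155:235,::-1],None,fx=8,fy=8,interpolation=2))
print(np.mean(F),np.std(F))
E
```

```text
t 13.3 p [0.5326 0.2926 0.1336] F [-0.74  0.15  2.97] M [-0.056  0.055 -0.013] grip 0.17895660802891875 49.99977448023856
t 13.8 p [0.5326 0.2926 0.1336] F [ 1.31 -0.12  1.92] M [-0.006 -0.014  0.027] grip 0.1814470196006958 49.999788058921695
t 14.3 p [0.5326 0.2926 0.1336] F [1.05 0.92 1.94] M [-0.017 -0.132 -0.004] grip 0.17875039171735926 49.999849079176784
2.3378607361470927 0.5862402606574558
```

View pics/t3.png

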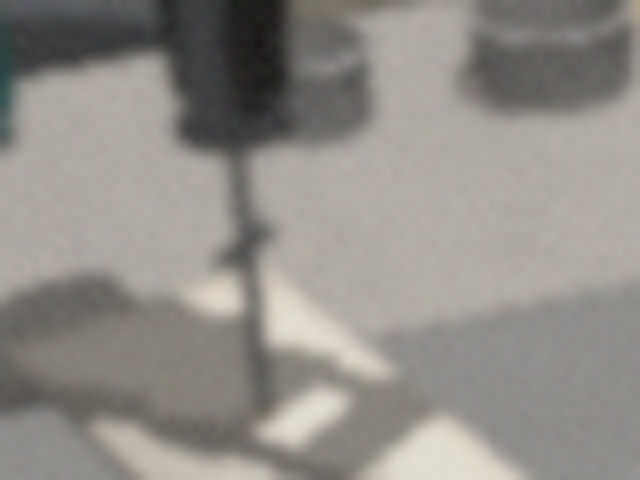

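The tip is on the slab at full-image (187.4,185.6), within about 2 mm of the middle. The force is about 3.3 N, so the tip is pushed in about 4.7 mm, and it has been held for over 2 s. Next I lift it and go to the cup.

```bash
python3 st.py 0.509 -0.1813 0.2886|tail -1; echo '0 0 -0.1 0 0 | 0 0 -0.4 0 0 | 0 0 -0.9 0 0 | 0 0 -1.5 0 0 | 0 0 -2.1 0 0 | 0 0 -2.6 0 0 | 0 0 -3 0 0 | 0 0 -3.1 0 0 | 0 0 -3.1 0 0 | 0 0 -3.1 0 0' > mv.in && python3 inch.py mv.in 50; python3 st.py 0.509 -0.1813 0.2886
```

```text
tool-axes shift [-0.3087  0.3603 -0.1551]
time: 15.65
position: [0.5319, 0.2922, 0.2873]
tool_rot: [2.972, 1.016, -0.004]
ft_force: [-0.4, 0.7, -1.5]
grip_width: 0.18
grip_force: 50.0
t 15.65 p [0.5319 0.2922 0.2873] F [-0.38  0.73 -1.54] M [-0.094  0.128  0.021] grip 0.18028378876369966 49.99974399805069
yaw of tool y deg -52.25198579883983 tilt 0.13443527730637642 j [-0.841  0.21   0.352  1.474 -0.072  1.472 -1.401]
tool-axes shift [-0.308   0.3604 -0.0007]
```

```bash
echo '-0.2 0.24 0 0 0 | -0.62 0.72 0 0 0 | -1.12 1.32 0 0 0 | -1.66 1.94 0 0 0 | -2.2 2.58 0 0 0 | -2.76 3.22 0 0 0 | -3.3 3.86 0 0 0 | -3.84 4.5 0 0 0 | -4.38 5.14 0 0 0 | -4.92 5.76 0 0 0 | -5.42 6.34 0 0 0 | -5.82 6.82 0 0 0 | -6.06 7.1 0 0 0 | -6.16 7.21 0 0 0 | -6.16 7.21 0 0 0 | -6.16 7.21 0 0 0 | -6.16 7.21 0 0 0' > mv.in && python3 inch.py mv.in 50; python3 st.py 0.509 -0.1813 0.2886
python3 - <<'E'
from h import *
b=ctrl.get_image("side")
cv2.imwrite("pics/t4.png",cv2.resize(b[180:330,180:300,::-1],None,fx=4,fy=4,interpolation=2))
p=ctrl.get_state()["position"]
print(proj("side",[p-[0,0,.132],p-[0,0,.012],[.509,-.1813,.105]]))
E
```

```text
time: 17.35
position: [0.5099, -0.1794, 0.2883]
tool_rot: [-2.971, -1.02, 0.0]
ft_force: [-0.9, 0.5, -1.5]
grip_width: 0.177
grip_force: 50.0
t 17.35 p [ 0.5099 -0.1794  0.2883] F [-0.91  0.47 -1.5 ] M [-0.057  0.133  0.041] grip 0.1768936478950583 49.99978082254529
yaw of tool y deg -52.10566000692494 tilt 0.05090927351358545 j [-0.405  0.06   0.733  1.644 -0.041  1.454 -0.578]
tool-axes shift [-0.0019  0.001  -0.0003]
[[239.35392014 244.49592981]
 [236.92919391 189.78295033]
 [240.16613407 266.38153221]]
```

View pics/t4.png

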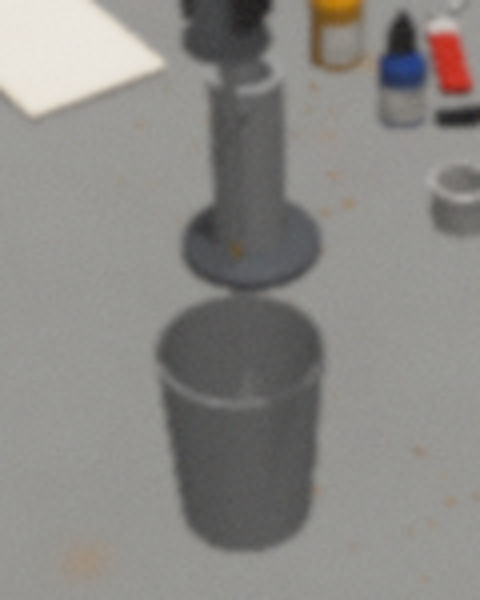

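The tip is at (236,253) in the crop, directly over the cup. The rim is centred at (240,352), which matches the projection, so I lower into the cup.

To row units: 0.149 m is 2.98, 0.145 m is 2.9.

```bash
echo '-0.02 0.02 0.2 0 0 | -0.02 0.02 0.6 0 0 | -0.02 0.02 1 0 0 | -0.02 0.02 1.4 0 0 | -0.02 0.02 1.8 0 0 | -0.02 0.02 2.2 0 0 | -0.02 0.02 2.5 0 0 | -0.02 0.02 2.74 0 0 | -0.02 0.02 2.9 0 0 | -0.02 0.02 2.98 0 0 | -0.02 0.02 2.98 0 0 | -0.02 0.02 2.98 0 0' > mv.in && python3 inch.py mv.in 50 >/dev/null; python3 st.py 0.509 -0.1813 0.13; echo '0 0 0.04 0 0 | 0 0 0.08 0 0 | 0 0 0.12 0 0 | 0 0 0.12 0 0' > mv.in && python3 inch.py mv.in 50 >/dev/null; python3 st.py 0.509 -0.1813 0.13
```

```text
t 18.6 p [ 0.51   -0.1826  0.1402] F [-0.2   0.61 -1.6 ] M [-0.025  0.133 -0.008] grip 0.1813056895208236 49.99971921555698
yaw of tool y deg -52.253646840992175 tilt 0.0669175753507833 j [-0.369  0.173  0.735  1.851 -0.126  1.164 -0.504]
tool-axes shift [ 0.     -0.0017  0.0102]
t 19.0 p [ 0.5097 -0.1824  0.1335] F [ 0.64  0.25 -0.82] M [-0.099  0.006  0.011] grip 0.18101666892552631 49.99985693022609
yaw of tool y deg -52.25161255235333 tilt 0.024793876453410545 j [-0.367  0.18   0.733  1.858 -0.132  1.151 -0.5  ]
tool-axes shift [ 0.0002 -0.0013  0.0035]
```

To row units: 0.001 m is 0.02.

```bash
echo '0 0 0.02 0 0 | 0 0 0.02 0 0 | 0 0 0.02 0 0' > mv.in && python3 inch.py mv.in 50 >/dev/null; python3 st.py|head -1; echo '0 0 0.02 0 0 | 0 0 0 0 1 | 0 0 0 0 1 | 0 0 0 0 1 | 0 0 0 0 1 | 0 0 0 0 1 | 0 0 0 0 1 | 0 0 0 0 1 | 0 0 0 0 1 | 0 0 0 0 1 | 0 0 0 0 1' > mv.in && python3 inch.py mv.in >/dev/null; python3 st.py|head -1
python3 - <<'E'
from h import *
b=ctrl.get_image("side")
cv2.imwrite("pics/t5.png",cv2.resize(b[170:330,160:320,::-1],None,fx=3.5,fy=3.5,interpolation=2))
E
```

```text
t 19.3 p [ 0.5097 -0.1825  0.1327] F [-1.12 -0.89 -0.4 ] M [-0.03   0.002 -0.012] grip 0.17891525453195822 49.999661296606064
t 20.4 p [ 0.5095 -0.1824  0.1325] F [-0.14 -0.3  -0.41] M [-0.103  0.112 -0.003] grip 0.9691569460959549 0.0
```

View pics/t5.png

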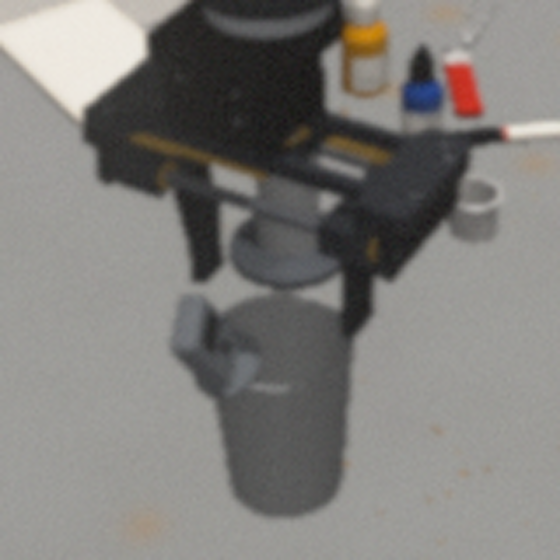

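The fingers are open. The probe leans in the cup with its head at (200,340) in the crop, clear of both fingers, and the cup is upright. I back off straight up.

To row units: -0.15 m is -3, -0.135 m is -2.7.

```bash
echo '0 0 -0.1 0 1 | 0 0 -0.4 0 1 | 0 0 -0.9 0 1 | 0 0 -1.5 0 1 | 0 0 -2.1 0 1 | 0 0 -2.7 0 1 | 0 0 -3 0 1 | 0 0 -3 0 1 | 0 0 -3 0 1 | 0 0 -3 0 1 | 0 0 -3 0 1 | 0 0 -3 0 1' > mv.in && python3 inch.py mv.in >/dev/null; python3 st.py
python3 - <<'E'
from h import *
a=ctrl.get_image("top");b=ctrl.get_image("side")
cv2.imwrite("pics/t6.png",np.hstack([cv2.resize(i[y:y+150,x:x+130,::-1],None,fx=3,fy=3,interpolation=2) for i,x,y in((a,280,180),(b,180,190))]))
E
```

```text
t 21.65 p [ 0.5091 -0.1823  0.2816] F [-0.16  0.21  0.81] M [-0.125  0.129  0.035] grip 1.0025464960072283 0.0
yaw of tool y deg -52.25504808686016 tilt 0.10099829896988899 j [-0.405  0.064  0.739  1.654 -0.043  1.442 -0.573]
```

View pics/t6.png

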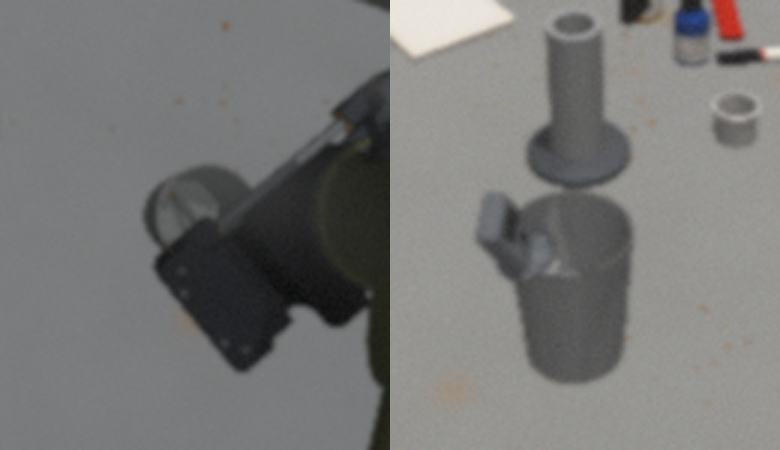

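The probe rests leaning in the upright cup, and the gripper is clear above it.

```bash
python3 -c "
from bench import ctrl
print(ctrl.close_job())"
```

```text
the job is handed in; nothing more can be done
None
```

I handed the job in at about 21.7 s: the probe was twisted free (about 1.0 rad), drawn out, pressed on the slab's middle at about 3.3 N for 2 s, and left standing in the upright cup, leaning roughly 0.5 rad by eye; the hand-in returned no verdict.

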